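# Proof-pull the yellow draw gauge in its test dock

### The job

Lift the yellow draw gauge out of its rack and stand it on the black rubber mat to change your grip, then seat it flat in the green test dock with its red handle out through the slot. Pull the red handle out until its white line is level with the red flag, hold it there for two seconds, then ease it gently all the way back without letting it snap, and let go. Leave the gauge in the dock, the blue gauge in its rack, and the other things undisturbed.

Things in the scene. Friction and masses are not known exactly. Their poses are not given: they have to be found in the camera images.
- gauge_center (a point): centre of the yellow gauge's case, a rounded box 64 mm long (its x), 40 mm wide (its y), 54 mm high (its z, up); this point is 27 mm above its underside. 250 to 450 g in all. A steel tongue 16 mm wide and 5 mm thick (12 mm above the underside) comes out of the middle of the front (-x) face and carries the red handle
- gauge_grip (a point): centre of the red handle of the yellow gauge: a block 14 mm long (x), 30 mm wide (y), 22 mm high, reaching from 2 to 24 mm above the underside of the case; pushed home, its centre is 57 mm in front (-x) of the case centre, leaving 18 mm of tongue between handle and case. A white line runs across it at its centre
- gauge_slide (a joint): how far the handle is pulled out along the gauge's own -x, m: 0 home, 0.08 the stop. A spring draws it home: 4 N at home, 100 N/m more, and it is damped (15 N s/m)
- dock_seat (a point): centre of the seat of the fixed test dock, on top of its 10 mm thick floor plate (100 x 64 mm). Axes those of the seated gauge: handle end to -x. Green walls at both ends, 72 mm apart inside, 4 mm clear of the gauge at each end and as high as it (54 mm). Sides open but for lugs 5 mm high at the corners (x 22 to 32 mm either way, 24 to 30 mm off the centre line)
- dock_slot (a point): top of the dock's front (-x) wall, 6 mm thick, at the middle of its slot; the slot is 26 mm wide, open at the top, and lets the tongue through to the handle outside. When the handle is pulled the case slides forward against this wall, so that the home handle is then 61 mm in front of the seat's centre
- flag_mark (a point): centre of the top of the red flag, 10 mm along x, 14 mm wide, 19 mm high, on a white ruler (16 mm wide, 4 mm high) beside the dock, 66 mm to the +y side of the dock's centre line; axes those of the dock. It stands 96 to 126 mm in front (-x) of the seat's centre. The handle's white line is to be level with it along the dock's x. It is not to be touched
- mat_top (a point): centre of the top of the fixed black rubber mat, 100 (x) by 150 mm (y), 3 mm thick: clear room to set the gauge down and take it again
- blue_center (a point): centre of the blue gauge, same shape and size as the yellow one, in a rack of its own like that of the yellow; to be left alone
- rack_floor (a point): centre of the floor (6 mm thick) of the fixed grey rack in which the yellow gauge stands, handle to the rack's -x. Two upright side plates 5 mm thick, their tops level with the top of the case, 4 mm clear of its long sides, reach from 69 mm in front of (-x) this point to 39 mm behind it; both ends are open
- socket_mid (a point): middle of a steel socket standing up, 28 mm across, 60 mm high
- jar_mid (a point): middle of a clear jar with a red lid, 38 mm across, 70 mm high
- can_mid (a point): middle of a green spray can, 52 mm across, 140 mm high
- bearing_mid (a point): middle of a flat steel bearing ring, 62 mm across, 16 mm high
- wrench_grip (a point): handle of a steel spanner lying flat, under 20 mm high
- driver_grip (a point): handle of a red screwdriver lying flat, under 35 mm high
Mind the look-alikes: they are no part of the job. What is shaped like the part that bears gauge_center but turquoise is not meant.

How it is judged (in metres and radians):
On the way, in this order (a step that is already met when the one before it is completed fails the run):
1. the yellow gauge stands upright and released on the rubber mat (x of gauge_center in the frame of mat_top between -0.05 and 0.05 m and y of gauge_center in the frame of mat_top between -0.075 and 0.075 m and z of gauge_center in the frame of mat_top between 0.022 and 0.032 m and angle between gauge_center's own z axis and vertical below 0.1 rad and contact force between the fingers and gauge below 0.1 N and linear speed of gauge below 0.02 m/s), for 0.1 s.
2. the yellow gauge sits flat in the dock, handle through the slot (x of gauge_center in the frame of dock_seat between -0.009 and 0.009 m and y of gauge_center in the frame of dock_seat between -0.009 and 0.009 m and z of gauge_center in the frame of dock_seat between 0.023 and 0.031 m and angle between gauge_center's own z axis and vertical below 0.09 rad and angle between the x axis of gauge_center and the x axis of dock_seat, either way round below 0.2 rad and x of gauge_grip in the frame of dock_seat below 0 m), for 0.2 s.
3. in the dock, the handle's line is held within 5 mm of the flag for 1.2 s (all of step 2 and x of gauge_grip in the frame of flag_mark between -0.005 and 0.005 m), for 1.2 s.
At the end, for the whole second after the job is handed in: The yellow gauge rests flat in the dock seat (within 9 mm of its centre, handle through the slot), its handle home within 3 mm, released and at rest; the blue gauge is within 15 mm and the other things within 30 mm of where they began (all of step 2 and value of joint gauge_slide below 0.003 m and linear speed of gauge below 0.02 m/s and distance of blue_center from where it was at the start of the episode below 0.015 m and distance of each of socket_mid, jar_mid, can_mid, bearing_mid, wrench_grip, driver_grip from where it was at the start of the episode below 0.03 m); the robot touches nothing.
It fails at once if the handle snaps back (faster than 0.45 m/s) (velocity of joint gauge_slide below -0.45 m/s).
It fails at once if the blue gauge is shifted by 15 mm or more (distance of blue_center from where it was at the start of the episode above 0.015 m).
It fails at once if one of the other things is knocked 30 mm or more (distance of any of socket_mid, jar_mid, can_mid, bearing_mid, wrench_grip, driver_grip from where it was at the start of the episode above 0.03 m).
It fails at once if the flag is pushed (distance of flag_mark from where it was at the start of the episode above 0.003 m).
It also fails if it takes over 72 s, if anything falls off the work surface, if the arm or the gripper's body presses on something with over 40 N, if the wrist force passes 120 N, or if a joint passes its speed limit or range.

### The arm

A 6-joint arm with a two-finger parallel gripper is mounted at the origin on the work surface. World frame = base frame: x ahead of the robot, y to its left, z up, the work surface at z = 0. Lengths are in mm, angles in degrees, forces in N, time in s.
With the tool pointing down it reaches from about 300 to 850 mm from the base axis. Payload 4.2 kg.
Tool frame: the origin (TCP) lies midway between the tips of the shut fingers; the grasp point (between the pads) lies 19 mm behind it (env.grip_point_offset is the distance from the TCP to the grasp point, in mm); z points along the fingers, x is the direction in which the jaws open and shut, and the axes are right-handed (so a half turn about z gives the same grasp; the last joint's range is limited). The gripper opens to 91 mm and grips with 3 to 60 N. Pads are 32 mm wide; open, the fingers measure 118 mm over their backs; the gripper's body (76 mm by 178 mm) begins 60 mm behind the grasp point.
Start: joints at [-75.516, 18.312, 89.639, -0, 72.044, -1.146], TCP at [154.924, -553.752, 213.976] pointing down, gripper open.
Joint ranges: [-177.97, 177.97], [-48.28, 115.42], [12.27, 149.76], [-77.06, 257.06], [2.81, 150.46], [-146.56, 146.56]. Speed limits (degrees/s): [147.25, 147.25, 180, 180, 180, 180].

### API

Orientations are given as [roll, pitch, yaw] about the fixed x, y, z axes, in that order (R = Rz(yaw) Ry(pitch) Rx(roll)).
In Python, from workcell import env gives the robot as it stands.
- The arm moves only by the shell command python3 -m pendant 'ROWS' [FORCE]. ROWS is JSON, a list of rows, each an object with "xyz": the shift along the tool's x, y, z in m, a list of three; "roll": the turn about the tool's z in degrees; "jaw": the closure, from 0 (fully open) to 1 (shut). A call has exactly 8 rows; each row is the pose to reach, as a shift and turn from the pose commanded when the call began, along the tool's axes at that moment; what a row does not reach only later rows make up. A row lasts 1/8 s, in which the tool goes at most 62.5 mm and 10.7 degrees, less where a joint would pass 70% of its speed; a pose out of reach is approached as far as the arm can. A call with a gripper value outside its range is refused whole. The fingers move at their own pace and stop on an object; FORCE is the grip in N (left out, the last holds). Time passes only in rows, so rows that repeat a pose let the fingers close, or fill a call up. It gives the time, the measured TCP pose, the force and the opening at its end, in the units of the state.
- env.state(): the state, without advancing time (a new reading comes with each control period).
- env.grab_frame(name): name is "side" or "top" or "wrist"; returns (picture, depth): 400x640x3 uint8, blue, green, red; 400x640 float32, mm along the optical axis (not along the pixel's ray), 0 where there is no reading.
- env.camera_params(name): a dict with "camera_matrix" (3x3 intrinsics, pixels), "cam_to_world" (4x4, takes a point from camera to world coordinates); the wrist camera has in their place "hand_eye" (4x4, takes a point from camera to tool coordinates, whose origin is the TCP and whose axes are the tool frame's). Camera axes: x right, y up, looking along -z (the intrinsics and any distortion apply to the point x, -y, -z); pixel columns grow to the right and rows downward; lengths in mm; the calibration is good to about 2 mm. A picture is of the moment at which its call begins: read the wrist's pose just before it. camera_params takes no time and is no camera call.
- env.job_done(): hands the job in, once; it reports no verdict.
The state is a dict: "time_s": time; "qpos": joint angles; "qvel": joint speeds; "effort": joint torques, N m; "ee_pos": TCP position; "ee_rot": TCP orientation; "force": force on the tool from outside, world axes, zero at the start; "torque": the same for the moment, N m; "gripper_width": finger opening in mm.
Only numpy, scipy, OpenCV 4.12 (cv2) and the standard library are available. Lean on these libraries where they do the work, as an engineer would, in place of code of your own. Each camera call takes 0.05 s, during which the arm holds its last target. There are 200 camera calls.

## Working session

There is one attempt and no reset: what is moved stays moved. The work goes in short steps, Python scripts to look and compute and a shell command to move; the robot and the scene stay as the last step left them, time stands still between calls to the robot, and variables do not carry over. Pictures are saved under pics/ and viewed, about 8 in all and at most 12, crops included, and the job is handed in when it is done.

```bash
ls; mkdir -p pics
python3 - <<'E'
from workcell import env
import cv2,numpy as np
np.set_printoptions(precision=3,suppress=True)
print(env.state())
for n in("top","side"):
    p,d=env.grab_frame(n); cv2.imwrite(f"pics/{n}0.png",p); np.save(f"{n}0.npy",d)
    print(n,env.camera_params(n))
print(env.camera_params("wrist"))
E
```

```text
pics
{'time_s': 0.0, 'qpos': array([-75.518,  18.35 ,  89.707,   0.001,  72.042,  -1.147]), 'qvel': array([ 0.006,  0.014,  0.023, -0.053,  0.016, -0.001]), 'effort': array([ -0.002, -41.247, -23.198,   0.072,   0.046,  -0.   ]), 'ee_pos': array([ 154.774, -553.254,  213.137]), 'ee_rot': array([-179.997,    0.099,  -74.372]), 'force': array([-0.313,  0.871,  0.243]), 'torque': array([ 0.067,  0.03 , -0.039]), 'gripper_width': 90.9990374395783}
top {'camera_matrix': array([[382.474,   0.   , 316.06 ],
       [  0.   , 382.474, 200.577],
       [  0.   ,   0.   ,   1.   ]]), 'cam_to_world': array([[  -0.001,    0.993,   -0.118,  416.276],
       [  -1.   ,    0.001,    0.017,  -92.421],
       [   0.017,    0.118,    0.993, 1130.435],
       [   0.   ,    0.   ,    0.   ,    1.   ]])}
side {'camera_matrix': array([[404.465,   0.   , 317.591],
       [  0.   , 404.465, 202.141],
       [  0.   ,   0.   ,   1.   ]]), 'cam_to_world': array([[ -0.977,   0.172,  -0.13 , 416.087],
       [ -0.215,  -0.759,   0.614, 537.93 ],
       [  0.007,   0.628,   0.778, 889.191],
       [  0.   ,   0.   ,   0.   ,   1.   ]])}
{'camera_matrix': array([[287.905,   0.   , 319.879],
       [  0.   , 287.905, 197.262],
       [  0.   ,   0.   ,   1.   ]]), 'hand_eye': array([[   1.   ,   -0.   ,    0.001,    0.062],
       [  -0.   ,   -0.97 ,   -0.242,  -68.008],
       [   0.001,    0.242,   -0.97 , -171.212],
       [   0.   ,    0.   ,    0.   ,    1.   ]])}
```

View pics/top0.png

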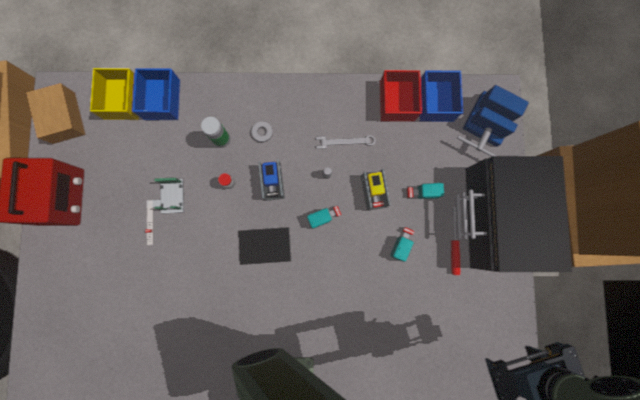

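View pics/side0.png

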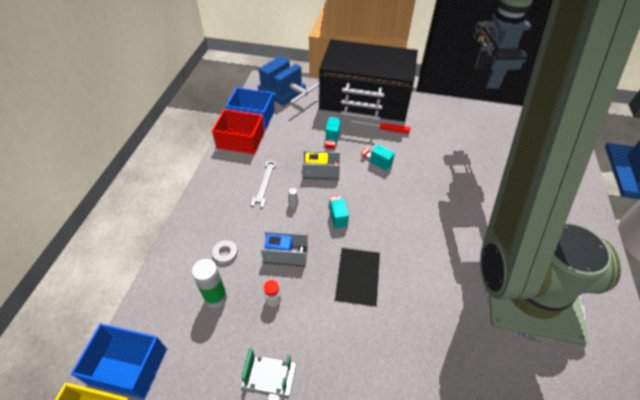

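The top view shows the yellow gauge at about (376,189) with its handle at (378,204), the mat at (265,246), the dock at (168,195) and the flag at (149,231). The blue gauge is at (271,180). The side view agrees: the yellow gauge is at (320,160) and the dock at (268,375).

```bash
cat > h.py <<'E'
from workcell import env
import cv2,numpy as np
from scipy.spatial.transform import Rotation as Rn
np.set_printoptions(precision=1,suppress=True)
def T(name):
    c=env.camera_params(name)
    if name!="wrist": return c["camera_matrix"],np.array(c["cam_to_world"])
    s=env.state(); M=np.eye(4); M[:3,:3]=Rn.from_euler('xyz',s["ee_rot"],degrees=True).as_matrix(); M[:3,3]=s["ee_pos"]
    return c["camera_matrix"],M@np.array(c["hand_eye"])
def cloud(d,K,M):
    v,u=np.mgrid[:d.shape[0],:d.shape[1]]
    P=np.stack([(u-K[0,2])/K[0,0]*d,-(v-K[1,2])/K[1,1]*d,-d],-1)
    return P@M[:3,:3].T+M[:3,3]
def ray(uv,z,K,M):
    uv=np.atleast_2d(np.asarray(uv,float)); D=np.c_[(uv[:,0]-K[0,2])/K[0,0],-(uv[:,1]-K[1,2])/K[1,1],-np.ones(len(uv))]@M[:3,:3].T
    return M[:3,3]+D*((z-M[2,3])/D[:,2])[:,None]
R={"yellow":((20,120,90),(35,255,255)),"red":((0,120,80),(8,255,255)),"blue":((105,120,60),(125,255,255)),
   "green":((55,80,30),(80,255,255)),"turq":((82,120,60),(98,255,255)),"black":((0,0,0),(180,255,45)),"white":((0,0,170),(180,45,255))}
def mask(p,c):
    h=cv2.cvtColor(p,cv2.COLOR_BGR2HSV); return cv2.inRange(h,*R[c])
def blobs(p,d,K,M,c,box=None,amin=8,zr=(-20,300)):
    m=mask(p,c); X=cloud(d,K,M)
    if box: b=np.zeros_like(m); x0,y0,x1,y1=box; b[y0:y1,x0:x1]=255; m&=b
    n,l,s,ce=cv2.connectedComponentsWithStats(m)
    for i in range(1,n):
        if s[i,4]<amin: continue
        q=X[(l==i)&(d>0)]
        if len(q)==0: continue
        (cx,cy),(w,h),a=cv2.minAreaRect(q[:,:2].astype(np.float32))
        print(c,"px",ce[i],s[i,4],"med",np.median(q,0),"lo",q.min(0),"hi",q.max(0),"rect",np.array([cx,cy,w,h,a]))
E
python3 - <<'E'
from h import *
p=cv2.imread("pics/top0.png");d=np.load("top0.npy");K,M=T("top")
blobs(p,d,K,M,"yellow",(340,150,420,220)); blobs(p,d,K,M,"red",(340,150,400,220),4)
blobs(p,d,K,M,"blue",(240,150,300,210)); blobs(p,d,K,M,"green",(140,165,200,225))
blobs(p,d,K,M,"white",(135,165,200,255)); blobs(p,d,K,M,"red",(130,165,200,255),3); blobs(p,d,K,M,"black",(220,210,310,280),50)
a=cv2.resize(p[160:260,130:250],(480,400),interpolation=3);b=cv2.resize(p[155:225,340:425][:70,:70],(400,400),interpolation=3)
cv2.imwrite("pics/crop1.png",np.hstack([a[:, :400],b]))
E
```

```text
yellow px [376.  184.2] 271 med [ 587.5 -281.7   59.1] lo [ 560.3 -310.8    4.3] hi [ 633.1 -259.7   66.2] rect [ 598.5 -283.6   72.4   44.3    9.4]
red px [377.4 205.8] 16 med [ 531.6 -289.8   28.2] lo [ 529.3 -302.5   12. ] hi [ 534.4 -278.6   32.4] rect [ 532.4 -290.6    3.7   23.8    7.8]
blue px [269.9 174.3] 257 med [615.8  19.2  59.1] lo [590.9  -0.6  10.3] hi [655.4  48.9  65.6] rect [624.4  23.3  66.9  44.6   5.8]
green px [165.3 179.3] 43 med [603.1 310.8  63.3] lo [600.3 286.6  56.9] hi [606.4 340.8  67.7] rect [603.4 313.7   5.9  54.2   0.2]
white px [164.4 200.6] 558 med [550.6 327.4   8.5] lo [468.6 282.5  -3. ] hi [595.5 386.6  15.8] rect [538.3 345.5  69.7 148.2  42.9]
white px [170.3 211.1] 31 med [518.  314.8  10.4] lo [515.  286.1   5.4] hi [521.1 338.1  14.2] rect [518.3 312.    4.8  52.2   4.1]
white px [149.5 238.3] 62 med [439.6 372.7   3.2] lo [422.3 364.7  -2.4] hi [454.4 383.3   9.3] rect [438.4 373.8  32.6  17.9   2.1]
red px [148.4 230.6] 8 med [459.5 370.8  19.1] lo [459.4 365.3  14.3] hi [462.3 377.8  21.8] rect [460.9 371.6  12.4   2.9  89.8]
```

View pics/crop1.png

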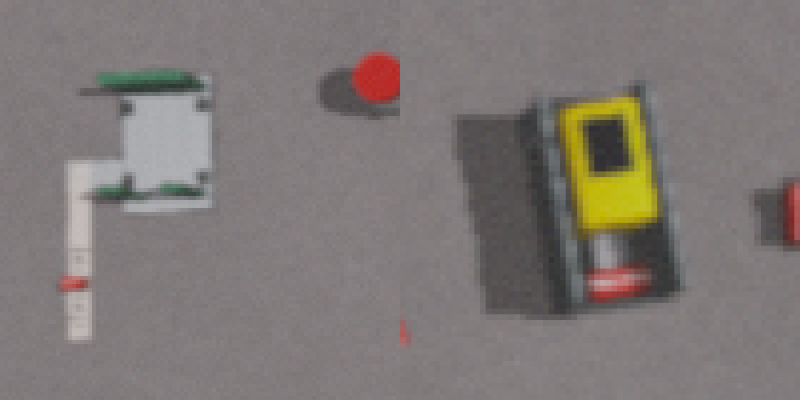

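The dock is nearly aligned with the world axes and the yellow gauge is yawed about +8° with its handle toward −x. I'll move above it with the jaw axis along the gauge's x.

```bash
cat >> h.py <<'E'
def go(x,y,z,yaw):
    s=env.state(); A=Rn.from_euler('xyz',s["ee_rot"],degrees=True).as_matrix()
    t=A.T@(np.array([x,y,z])-s["ee_pos"]); r=-((yaw-s["ee_rot"][2]+180)%360-180)
    print("t",round(s["time_s"],2),"shift m",np.round(t/1000,4),"roll",round(r,1),"pos",s["ee_pos"],"rot",s["ee_rot"],"q",s["qpos"],"F",s["force"],"w",round(s["gripper_width"],1))
E
python3 -m pendant '[{"xyz":[-0.143,-0.492,0],"roll":-82,"jaw":0},{"xyz":[-0.143,-0.492,0],"roll":-82,"jaw":0},{"xyz":[-0.143,-0.492,0],"roll":-82,"jaw":0},{"xyz":[-0.143,-0.492,0],"roll":-82,"jaw":0},{"xyz":[-0.143,-0.492,0],"roll":-82,"jaw":0},{"xyz":[-0.143,-0.492,0],"roll":-82,"jaw":0},{"xyz":[-0.143,-0.492,0],"roll":-82,"jaw":0},{"xyz":[-0.143,-0.492,0],"roll":-82,"jaw":0}]'
python3 -m pendant '[{"xyz":[0,0,0],"roll":0,"jaw":0},{"xyz":[0,0,0],"roll":0,"jaw":0},{"xyz":[0,0,0],"roll":0,"jaw":0},{"xyz":[0,0,0],"roll":0,"jaw":0},{"xyz":[0,0,0],"roll":0,"jaw":0},{"xyz":[0,0,0],"roll":0,"jaw":0},{"xyz":[0,0,0],"roll":0,"jaw":0},{"xyz":[0,0,0],"roll":0,"jaw":0}]'
python3 - <<'E'
from h import *
K,M=T("wrist"); p,d=env.grab_frame("wrist"); cv2.imwrite("pics/w1.png",p); np.save("w1.npy",d)
for c in("yellow","red"): blobs(p,d,K,M,c,None,60)
go(592,-283,150,8)
E
```

```text
time_s: 1.1
ee_pos: [581.1, -288.6, 213.5]
ee_rot: [-180.0, 0.0, 7.9]
force: [0.4, -1.1, 0.5]
gripper_width: 91.5
time_s: 2.1
ee_pos: [579.7, -290.0, 213.9]
ee_rot: [180.0, 0.0, 7.6]
force: [-0.2, 0.4, -0.3]
gripper_width: 91.0
yellow px [330.8 178.9] 1397 med [ 585.9 -280.    60. ] lo [ 560.  -305.4    4.6] hi [ 635.1 -257.3   63.1] rect [ 597.4 -282.    70.5   43.7    8.5]
yellow px [142.3 265.2] 108 med [ 527.5 -265.7  313.5] lo [ 526.  -271.8  309.8] hi [ 528.8 -260.5  315. ] rect [ 527.5 -266.2    2.3   11.4    5.9]
yellow px [497.1 267. ] 115 med [ 623.7 -253.4  313.4] lo [ 622.3 -259.5  310.6] hi [ 625.5 -248.4  315.4] rect [ 623.9 -254.     2.3   11.2    6.2]
red px [279.1  70.9] 74 med [ 515.4 -168.    24.3] lo [ 503.2 -174.    22.4] hi [ 528.8 -161.7   26.4] rect [ 515.8 -167.4   27.6    4.2   24.9]
red px [281.6  79.2] 134 med [ 519.3 -176.5   23.8] lo [ 505.9 -182.7   13.6] hi [ 532.  -169.2   26.3] rect [ 519.4 -176.    27.8    5.3   23.8]
red px [289.7 175.8] 86 med [ 541.6 -288.3   29.7] lo [ 537.5 -303.5   21.4] hi [ 545.3 -275.6   32.4] rect [ 541.5 -289.4    4.    28.5    9.4]
red px [282.4 177.3] 71 med [ 532.7 -291.5   30.3] lo [ 529.6 -304.7   28.1] hi [ 536.  -277.1   31.5] rect [ 532.7 -291.     4.2   27.9    6. ]
red px [495.1 219.7] 507 med [ 811.2 -307.8   15.3] lo [ 623.4 -358.5    1.3] hi [ 898.3 -247.9  296.5] rect [ 753.2 -312.7   71.7  281.2   77.8]
red px [304.3 243.1] 74 med [ 569.6 -381.1   16.1] lo [ 559.4 -382.6    8.5] hi [ 583.7 -379.8   23.4] rect [ 571.5 -380.9   24.5    1.8    4.2]
t 2.15 shift m [ 0.  -0.   0.1] roll -0.4 pos [ 579.7 -290.   213.9] rot [180.    0.    7.6] q [-27.6  25.   79.2  -0.   75.8 -35.2] F [-0.4  0.7  0.3] w 91.3
```

View pics/w1.png

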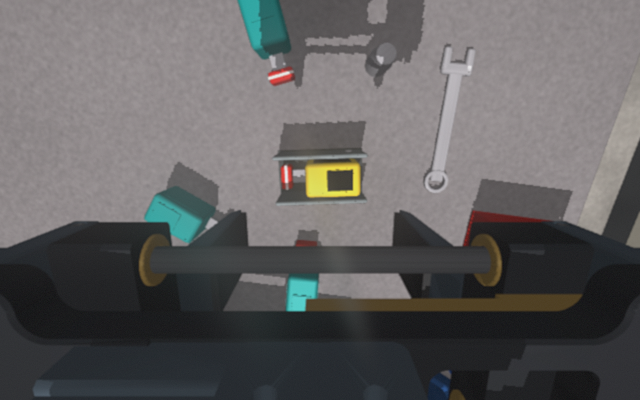

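The wrist view shows the yellow gauge's case at px (335,180) with its handle on the left at (286,176), and the rack plates above and below it. I'll fit its rectangle on the z = 60 plane and check where the turquoise gauge stands.

```bash
cat >> h.py <<'E'
def fit(p,K,M,c,z,box):
    m=mask(p,c); b=np.zeros_like(m); x0,y0,x1,y1=box; b[y0:y1,x0:x1]=255; m&=b
    m=cv2.morphologyEx(m,cv2.MORPH_OPEN,np.ones((2,2),np.uint8))
    uv=np.argwhere(m>0)[:,::-1]; q=ray(uv,z,K,M)[:,:2].astype(np.float32)
    r=cv2.minAreaRect(q); print("fit",c,np.array([*r[0],*r[1],r[2]]),len(uv)); return r
E
python3 - <<'E'
from h import *
K,M=T("wrist"); p=cv2.imread("pics/w1.png"); d=np.load("w1.npy")
fit(p,K,M,"yellow",60,(295,150,370,205)); fit(p,K,M,"red",30,(275,160,296,192))
blobs(p,d,K,M,"turq",None,100)
X=cloud(d,K,M); q=X[140:206,270:372].reshape(-1,3); q=q[(q[:,2]>40)&(q[:,2]<75)]
r=cv2.minAreaRect(q[:,:2].astype(np.float32)); print(np.array([*r[0],*r[1],r[2]]), np.percentile(q[:,2],[5,50,95]))
p=cv2.imread("pics/top0.png");K,M=T("top")
g=cv2.cvtColor(p,cv2.COLOR_BGR2GRAY); g=cv2.inRange(g[220:275,225:305],0,60)
n,l,s,c=cv2.connectedComponentsWithStats(g); i=1+np.argmax(s[1:,4]); uv=np.argwhere(l==i)[:,::-1]+[225,220]
r=cv2.minAreaRect(ray(uv,3,K,M)[:,:2].astype(np.float32)); print("mat",np.array([*r[0],*r[1],r[2]]))
E
```

```text
fit yellow [ 594.4 -279.8   62.7   43.1    9.2] 1393
fit red [ 538.6 -290.7   13.6   28.9    9.6] 155
turq px [262.8  22.7] 1808 med [ 498.4 -128.    54.5] lo [ 472.2 -154.7   13.2] hi [ 523.5 -102.1   57.7] rect [ 499.1 -126.4   39.1   48.4   22.6]
turq px [173.1 218. ] 1344 med [ 411.1 -353.    54.5] lo [ 375.3 -381.8   48.4] hi [ 521.3 -259.3  298. ] rect [ 445.  -306.6  167.5   64.6   52.9]
turq px [300.  291.7] 926 med [ 572.1 -429.9   54.2] lo [ 555.7 -462.4   43.8] hi [ 594.7 -264.9  326.6] rect [ 572.6 -363.3   38.6  197.     2.1]
[ 578.7 -282.8  106.7   58.5    9.5] [46.6 60.  62.1]
mat [417.7  39.9  95.4 143.7   3.7]
```

```bash
python3 -m pendant '[{"xyz":[0.0157,-0.0073,0.02],"roll":-1.7,"jaw":0},{"xyz":[0.0157,-0.0073,0.06],"roll":-1.7,"jaw":0},{"xyz":[0.0157,-0.0073,0.10],"roll":-1.7,"jaw":0},{"xyz":[0.0157,-0.0073,0.12],"roll":-1.7,"jaw":0},{"xyz":[0.0157,-0.0073,0.14],"roll":-1.7,"jaw":0},{"xyz":[0.0157,-0.0073,0.16],"roll":-1.7,"jaw":0},{"xyz":[0.0157,-0.0073,0.172],"roll":-1.7,"jaw":0},{"xyz":[0.0157,-0.0073,0.178],"roll":-1.7,"jaw":0}]'
python3 -m pendant '[{"xyz":[0,0,0],"roll":0,"jaw":0},{"xyz":[0,0,0],"roll":0,"jaw":0.35},{"xyz":[0,0,0],"roll":0,"jaw":0.5},{"xyz":[0,0,0],"roll":0,"jaw":0.5},{"xyz":[0,0,0],"roll":0,"jaw":0.5},{"xyz":[0,0,0],"roll":0,"jaw":0.5},{"xyz":[0,0,0],"roll":0,"jaw":0.5},{"xyz":[0,0,0],"roll":0,"jaw":0.5}]' 25
python3 -c "
from h import *
go(417.7,39.9,160,0)"
```

```text
time_s: 3.15
ee_pos: [594.2, -280.0, 34.5]
ee_rot: [-179.9, 0.1, 9.4]
force: [0.1, 0.1, 0.4]
gripper_width: 91.2
time_s: 4.15
ee_pos: [594.1, -280.8, 36.4]
ee_rot: [180.0, 0.0, 9.3]
force: [-2.2, -0.1, 5.7]
gripper_width: 64.0
t 4.15 shift m [-0.1 -0.3 -0.1] roll 9.3 pos [ 594.1 -280.8   36.4] rot [180.    0.    9.3] q [-26.3  33.9  91.1  -0.   55.  -35.6] F [-2.2 -0.1  5.7] w 64.0
```

```bash
python3 -m pendant '[{"xyz":[0,0,-0.01],"roll":0,"jaw":0.5},{"xyz":[0,0,-0.025],"roll":0,"jaw":0.5},{"xyz":[0,0,-0.045],"roll":0,"jaw":0.5},{"xyz":[0,0,-0.065],"roll":0,"jaw":0.5},{"xyz":[0,0,-0.085],"roll":0,"jaw":0.5},{"xyz":[0,0,-0.10],"roll":0,"jaw":0.5},{"xyz":[0,0,-0.115],"roll":0,"jaw":0.5},{"xyz":[0,0,-0.12],"roll":0,"jaw":0.5}]'
python3 -c "
from h import *
go(417.7,39.9,156,2)"
```

```text
time_s: 5.15
ee_pos: [594.7, -280.9, 157.2]
ee_rot: [179.9, -0.1, 9.3]
force: [-0.1, -0.7, -4.0]
gripper_width: 63.9
t 5.15 shift m [-0.1 -0.3  0. ] roll 7.3 pos [ 594.7 -280.9  157.2] rot [179.9  -0.1   9.3] q [-26.3  27.8  82.9  -0.   69.2 -35.6] F [-0.1 -0.7 -4. ] w 63.9
```

```bash
python3 -m pendant '[{"xyz":[-0.008,-0.022,0],"roll":1,"jaw":0.5},{"xyz":[-0.026,-0.072,0],"roll":2,"jaw":0.5},{"xyz":[-0.047,-0.132,0],"roll":3,"jaw":0.5},{"xyz":[-0.068,-0.192,0],"roll":4,"jaw":0.5},{"xyz":[-0.089,-0.250,0],"roll":5,"jaw":0.5},{"xyz":[-0.107,-0.300,0],"roll":6,"jaw":0.5},{"xyz":[-0.119,-0.335,0],"roll":7,"jaw":0.5},{"xyz":[-0.123,-0.345,0],"roll":7.3,"jaw":0.5}]'
python3 -m pendant '[{"xyz":[0,0,0.02],"roll":0,"jaw":0.5},{"xyz":[0,0,0.045],"roll":0,"jaw":0.5},{"xyz":[0,0,0.07],"roll":0,"jaw":0.5},{"xyz":[0,0,0.09],"roll":0,"jaw":0.5},{"xyz":[0,0,0.105],"roll":0,"jaw":0.5},{"xyz":[0,0,0.115],"roll":0,"jaw":0.5},{"xyz":[0,0,0.118],"roll":0,"jaw":0.5},{"xyz":[0,0,0.118],"roll":0,"jaw":0.5}]'
python3 -c "
from h import *
go(417.7,39.9,33.4,2)
K,M=T('wrist'); p,d=env.grab_frame('wrist'); cv2.imwrite('pics/w2.png',p)"
```

```text
time_s: 6.15
ee_pos: [415.5, 41.2, 155.9]
ee_rot: [-180.0, 0.0, 2.2]
force: [0.0, -0.7, -3.4]
gripper_width: 63.8
time_s: 7.15
ee_pos: [417.4, 39.7, 38.1]
ee_rot: [180.0, -0.0, 2.0]
force: [0.2, -0.5, -3.0]
gripper_width: 63.9
t 7.15 shift m [ 0. -0.  0.] roll 0.0 pos [417.4  39.7  38.1] rot [180.  -0.   2.] q [  3.9  16.5 123.1  -0.   40.3   1.9] F [ 0.2 -0.5 -3. ] w 63.9
```

View pics/w2.png

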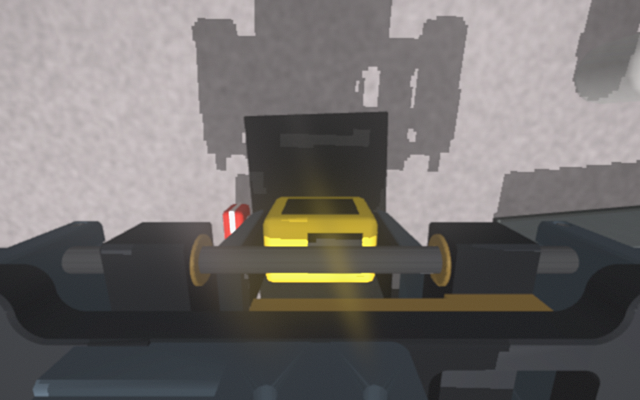

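The gauge hangs upright over the mat, with its handle clear of the left finger at px (235,220). Next I'll set it down, release it and lift straight up.

```bash
python3 -m pendant '[{"xyz":[0,0,0.002],"roll":0,"jaw":0.5},{"xyz":[0,0,0.0045],"roll":0,"jaw":0.5},{"xyz":[0,0,0.005],"roll":0,"jaw":0.5},{"xyz":[0,0,0.005],"roll":0,"jaw":0.5},{"xyz":[0,0,0.005],"roll":0,"jaw":0.1},{"xyz":[0,0,0.005],"roll":0,"jaw":0.1},{"xyz":[0,0,0.005],"roll":0,"jaw":0.1},{"xyz":[0,0,0.005],"roll":0,"jaw":0.1}]'
python3 -m pendant '[{"xyz":[0,0,0.005],"roll":0,"jaw":0.1},{"xyz":[0,0,-0.01],"roll":0,"jaw":0.1},{"xyz":[0,0,-0.04],"roll":0,"jaw":0.1},{"xyz":[0,0,-0.08],"roll":0,"jaw":0.05},{"xyz":[0,0,-0.11],"roll":0,"jaw":0},{"xyz":[0,0,-0.13],"roll":0,"jaw":0},{"xyz":[0,0,-0.14],"roll":0,"jaw":0},{"xyz":[0,0,-0.14],"roll":0,"jaw":0}]'
python3 - <<'E'
from h import *
go(418,40,174,92)
K,M=T('wrist'); p,d=env.grab_frame('wrist'); cv2.imwrite('pics/w3.png',p); np.save("w3.npy",d)
blobs(p,d,K,M,"yellow",(200,60,440,230),60,);blobs(p,d,K,M,"red",(200,60,440,230),40)
fit(p,K,M,"yellow",57,(230,80,420,230)); fit(p,K,M,"red",27,(200,80,310,230))
E
```

```text
time_s: 8.2
ee_pos: [417.0, 39.8, 32.9]
ee_rot: [180.0, -0.0, 2.0]
force: [0.5, 1.0, -0.7]
gripper_width: 81.9
time_s: 9.2
ee_pos: [417.1, 39.8, 172.9]
ee_rot: [180.0, -0.0, 2.0]
force: [-0.7, -0.4, -0.1]
gripper_width: 91.3
t 9.2 shift m [ 0. -0. -0.] roll -90.0 pos [417.1  39.8 172.9] rot [180.  -0.   2.] q [  3.9   6.2 112.2  -0.   61.6   1.9] F [-0.7 -0.4 -0.1] w 91.3
yellow px [317.8 191.6] 1848 med [409.4  42.6  56.9] lo [379.8   2.7   2.1] hi [456.   60.4  60. ] rect [417.6  31.6  75.9  55.9   2. ]
red px [265.6 187.3] 77 med [356.4  38.4  27.2] lo [354.1  24.7  24.5] hi [357.9  51.7  29.1] rect [356.   38.2   3.7  27.    1.4]
red px [273.7 186.4] 117 med [365.4  39.8  26.4] lo [362.2  23.6  12.7] hi [367.5  52.3  29.2] rect [364.9  38.    4.4  28.7   2.4]
fit yellow [418.2  42.4  64.   46.1   2. ] 1847
fit red [362.2  38.   29.2  13.5  90. ] 192
```

The gauge stands on the mat at about (417.5, 40.3) with yaw 2°, released. Before regripping I'll measure the dock closely.

```bash
python3 -m pendant '[{"xyz":[0.173,-0.274,-0.03],"roll":-88,"jaw":0},{"xyz":[0.173,-0.274,-0.03],"roll":-88,"jaw":0},{"xyz":[0.173,-0.274,-0.03],"roll":-88,"jaw":0},{"xyz":[0.173,-0.274,-0.03],"roll":-88,"jaw":0},{"xyz":[0.173,-0.274,-0.03],"roll":-88,"jaw":0},{"xyz":[0.173,-0.274,-0.03],"roll":-88,"jaw":0},{"xyz":[0.173,-0.274,-0.03],"roll":-88,"jaw":0},{"xyz":[0.173,-0.274,-0.03],"roll":-88,"jaw":0}]'
python3 -m pendant '[{"xyz":[0,0,0],"roll":0,"jaw":0},{"xyz":[0,0,0],"roll":0,"jaw":0},{"xyz":[0,0,0],"roll":0,"jaw":0},{"xyz":[0,0,0],"roll":0,"jaw":0},{"xyz":[0,0,0],"roll":0,"jaw":0},{"xyz":[0,0,0],"roll":0,"jaw":0},{"xyz":[0,0,0],"roll":0,"jaw":0},{"xyz":[0,0,0],"roll":0,"jaw":0}]'
python3 - <<'E'
from h import *
go(417.5,40.3,15,92)
K,M=T('wrist'); p,d=env.grab_frame('wrist'); cv2.imwrite('pics/w4.png',p); np.save("w4.npy",d)
for c in ("green","red","white"): blobs(p,d,K,M,c,(120,20,540,240),30)
E
```

```text
time_s: 10.25
ee_pos: [579.7, 319.9, 200.5]
ee_rot: [-179.8, 0.1, 88.4]
force: [-0.0, -0.4, -0.7]
gripper_width: 91.5
time_s: 11.25
ee_pos: [580.2, 319.8, 202.9]
ee_rot: [-180.0, 0.0, 88.0]
force: [0.3, -0.6, -0.2]
gripper_width: 90.9
t 11.25 shift m [-0.3 -0.2  0.2] roll -4.0 pos [580.2 319.8 202.9] rot [-180.    0.   88.] q [ 27.9  26.7  78.1  -0.   75.2 -60.1] F [ 0.3 -0.6 -0.2] w 90.9
green px [300.1 209.7] 78 med [603.3 296.8  64.5] lo [600.3 287.8  62.6] hi [606.  308.1  66.4] rect [603.1 297.9   5.4  20.2   3.4]
red px [364.5  79.8] 39 med [463.4 376.1  19.7] lo [461.4 369.2  17.6] hi [465.2 382.   21.2] rect [463.3 375.6   3.3  13.    3.7]
red px [165.8 213.1] 677 med [599.6 150.4  70.3] lo [539.8 130.9  66.2] hi [618.8 272.3 288.1] rect [569.5 199.   33.9 154.6  32.7]
red px [518.7 214.8] 113 med [633.7 574.9  19.1] lo [624.7 573.6   9. ] hi [642.1 577.   32.1] rect [633.4 574.8  17.7   2.7   5.3]
white px [333.7 142.4] 4322 med [544.9 334.6   9.8] lo [417.7 281.1  -1.9] hi [602.9 389.8  61.9] rect [522.8 349.7  93.6 206.6  54.3]
white px [311.7 129.6] 397 med [517.  312.5  10.3] lo [511.3 280.2  -1.2] hi [523.2 343.4  12.7] rect [517.6 311.8  10.2  63.5   3. ]
```

View pics/w4.png

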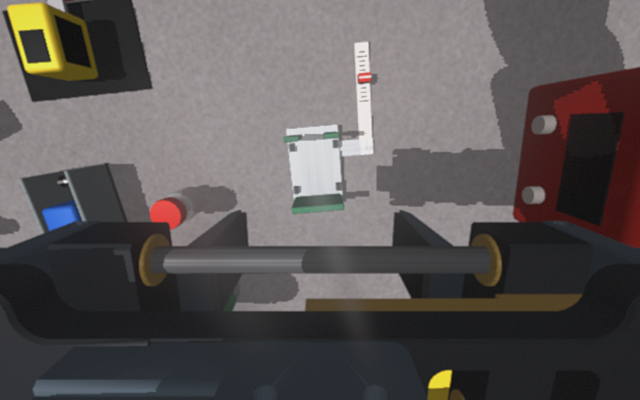

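The dock is clearly seen: its front wall is at px (313,135), rear wall at (318,208), plate between, and flag at (365,78). I'll fit plate, walls and lugs from depth.

Run:
```python
from h import *
# pose at capture: tool still there
K,M=T('wrist'); p=cv2.imread('pics/w4.png'); d=np.load("w4.npy"); X=cloud(d,K,M)
B=X[115:215,280:350].reshape(-1,3)
def rect(q,n):
    r=cv2.minAreaRect(q[:,:2].astype(np.float32)); print(n,len(q),np.array([*r[0],*r[1],r[2]]),cv2.boxPoints(r).ravel())
w=B[(B[:,2]>57)&(B[:,2]<69)]
f=w[w[:,0]<545]; b=w[w[:,0]>580]
rect(f,"front"); rect(b,"rear")
print("front med",np.median(f,0),"rear",np.median(b,0))
print("slope f",np.polyfit(f[:,1],f[:,0],1),"slope b",np.polyfit(b[:,1],b[:,0],1))
print("front y sorted",np.sort(f[:,1]))
# plate edges: white mask cast to z=10
m=mask(p,"white"); uv=np.argwhere(m[120:206,285:343]>0)[:,::-1]+[285,120]; rect(ray(uv,10,K,M),"plate")
q=B[(B[:,2]>6)&(B[:,2]<13)]; rect(q,"plate depth")
# flag
fit(p,K,M,"red",23,(350,65,380,90)); fit(p,K,M,"red",19,(350,65,380,90))
# ruler edges
v=X[45:130,350:375].reshape(-1,3); mm=m[45:130,350:375].ravel()>0; v=v[mm]; print("ruler dir",np.degrees(np.arctan(np.polyfit(v[:,0],v[:,1],1)[0])),v.mean(0),np.median(v[:,2]))
cv2.imwrite("pics/c4.png",cv2.resize(p[60:220,270:390],(600,800//1),interpolation=2)[:800])
```

```text
front 183 [524.1 311.9   6.   58.6   2.8] [519.7 341.  522.6 282.5 528.6 282.8 525.7 341.3]
rear 428 [602.9 315.9   8.3  58.9   2.7] [597.3 345.1 600.1 286.3 608.4 286.7 605.6 345.5]
front med [524.  298.7  64.1] rear [601.6 315.9  64.1]
slope f [ -0.  539.4] slope b [ -0.  616.4]
front y sorted [282.7 282.9 282.9 283.  283.8 283.8 283.9 283.9 283.9 284.  284.5 284.9
 284.9 285.  285.1 285.2 285.7 286.  286.  286.1 286.2 286.2 286.7 287.
 287.1 287.1 287.2 287.2 287.9 288.1 288.2 288.2 288.3 288.4 288.8 289.1
 289.2 289.3 289.3 289.4 290.2 290.2 290.3 290.4 290.4 290.5 291.2 291.3
 291.4 291.5 291.5 291.5 292.2 292.4 292.4 292.4 292.5 292.6 293.3 293.4
 293.6 293.6 293.6 293.6 294.4 294.4 294.5 294.6 294.6 294.6 295.5 295.5
 295.6 295.7 295.7 295.7 296.4 296.6 296.7 296.7 296.7 296.7 297.4 297.6
 297.7 297.7 297.8 297.9 298.4 298.6 298.7 298.7 298.7 325.2 325.3 325.3
 325.4 326.2 326.3 326.3 326.3 326.4 327.3 327.3 327.3 327.4 327.4 327.5
 328.3 328.4 328.4 328.4 328.5 328.5 329.4 329.4 329.5 329.5 329.5 329.6
 330.5 330.5 330.5 330.5 330.5 330.6 331.5 331.5 331.5 331.5 331.6 331.7
 332.6 332.6 332.6 332.6 332.7 332.7 333.6 333.7 333.7 333.7 333.7 333.7
 334.7 334.7 334.7 334.7 334.8 334.8 335.7 335.8 335.8 335.8 335.8 335.8
 336.8 336.8 336.8 336.8 336.9 336.9 337.8 337.8 337.9 337.9 337.9 338.9
 338.9 338.9 338.9 339.  339.3 339.9 340.  340.  340.  340.1 341.  341.
 341.1 341.1 341.1]
plate 2985 [557.  316.   89.2  68.7   2.8] [510.7 348.1 514.1 279.5 603.2 283.9 599.8 352.5]
plate depth 3128 [561.2 319.   96.5  74.3   2.7] [511.2 353.9 514.7 279.6 611.1 284.1 607.7 358.4]
fit red [461.9 376.2  12.8   8.5  88. ] 61
fit red [461.4 376.8  12.9   8.6  88. ] 61
ruler dir 2.8745117964285067 [470.8 375.6   5. ] 4.530839275931754
```

```bash
python3 -m pendant '[{"xyz":[-0.279,-0.1375,0.007],"roll":-4,"jaw":0},{"xyz":[-0.279,-0.1375,0.007],"roll":-4,"jaw":0},{"xyz":[-0.279,-0.1375,0.007],"roll":-4,"jaw":0},{"xyz":[-0.279,-0.1375,0.007],"roll":-4,"jaw":0},{"xyz":[-0.279,-0.1375,0.007],"roll":-4,"jaw":0},{"xyz":[-0.279,-0.1375,0.007],"roll":-4,"jaw":0},{"xyz":[-0.279,-0.1375,0.007],"roll":-4,"jaw":0},{"xyz":[-0.279,-0.1375,0.007],"roll":-4,"jaw":0}]'
python3 - <<'E'
from h import *
K,M=T('wrist'); p,d=env.grab_frame('wrist'); cv2.imwrite('pics/w5.png',p); np.save("w5.npy",d)
go(417.0,40.3,15,92)
fit(p,K,M,"yellow",57,(260,60,390,235)); fit(p,K,M,"red",27,(260,60,390,180)); blobs(p,d,K,M,"red",(260,60,390,180),30)
X=cloud(d,K,M).reshape(-1,3); q=X[(abs(X[:,2]-57)<6)&(abs(X[:,0]-417)<60)&(abs(X[:,1]-40)<50)]
r=cv2.minAreaRect(q[:,:2].astype(np.float32)); print("top depth",len(q),np.array([*r[0],*r[1],r[2]]),np.percentile(q[:,0],[1,99]),np.median(q[:,2]))
E
```

```text
time_s: 12.3
ee_pos: [433.8, 46.8, 196.0]
ee_rot: [180.0, -0.0, 92.1]
force: [-0.7, 0.1, 0.4]
gripper_width: 91.4
t 12.35 shift m [-0.  -0.   0.2] roll 0.1 pos [433.7  46.8 195.9] rot [180.   -0.   92.1] q [  4.6   6.5 108.1   0.   65.4 -87.4] F [-0.3  0.4 -0.1] w 91.3
fit yellow [416.9  40.5  64.8  40.4   2.7] 1645
fit red [362.   38.9  12.2  27.5   2.1] 155
red px [313.8 116. ] 74 med [356.   37.5  27.1] lo [354.4  23.8  24.5] hi [357.6  51.2  29.5] rect [356.   37.5   2.3  27.5   2.1]
red px [314.3 124.2] 81 med [364.9  37.8  27. ] lo [363.2  24.1  24.5] hi [367.4  51.6  29. ] rect [365.3  37.8   3.3  27.6   2. ]
top depth 2068 [417.3  38.9  63.5  39.6   2.6] [386.  448.2] 57.49199608064825
```

The wrist camera agrees with the jaw-centred truth (x 417.0 known, 416.9–417.3 seen), so the dock measurement can be trusted to about 1 mm. I'll descend and take the gauge across its width.

```bash
python3 -m pendant '[{"xyz":[-0.0057,-0.0164,0.02],"roll":0,"jaw":0},{"xyz":[-0.0057,-0.0164,0.06],"roll":0,"jaw":0},{"xyz":[-0.0057,-0.0164,0.10],"roll":0,"jaw":0},{"xyz":[-0.0057,-0.0164,0.13],"roll":0,"jaw":0},{"xyz":[-0.0057,-0.0164,0.15],"roll":0,"jaw":0},{"xyz":[-0.0057,-0.0164,0.165],"roll":0,"jaw":0},{"xyz":[-0.0057,-0.0164,0.175],"roll":0,"jaw":0},{"xyz":[-0.0057,-0.0164,0.181],"roll":0,"jaw":0}]'
python3 -m pendant '[{"xyz":[0,0,0],"roll":0,"jaw":0},{"xyz":[0,0,0],"roll":0,"jaw":0.3},{"xyz":[0,0,0],"roll":0,"jaw":0.5},{"xyz":[0,0,0],"roll":0,"jaw":0.7},{"xyz":[0,0,0],"roll":0,"jaw":0.7},{"xyz":[0,0,0],"roll":0,"jaw":0.7},{"xyz":[0,0,0],"roll":0,"jaw":0.7},{"xyz":[0,0,0],"roll":0,"jaw":0.7}]' 25
python3 -c "
from h import *
go(563.5,313.8,130,92.8)"
```

```text
time_s: 13.35
ee_pos: [417.0, 40.0, 14.4]
ee_rot: [-180.0, 0.0, 92.0]
force: [-0.1, 0.1, 0.5]
gripper_width: 91.2
time_s: 14.35
ee_pos: [416.7, 39.5, 15.0]
ee_rot: [-180.0, 0.0, 92.0]
force: [0.8, -0.7, 0.9]
gripper_width: 40.1
t 14.35 shift m [ 0.3  0.2 -0.1] roll -0.8 pos [416.7  39.5  15. ] rot [-180.    0.   92.] q [  3.8  18.8 124.7  -0.   36.5 -88.1] F [ 0.8 -0.7  0.9] w 40.1
```

```bash
python3 -m pendant '[{"xyz":[0,0,-0.01],"roll":0,"jaw":0.7},{"xyz":[0,0,-0.035],"roll":0,"jaw":0.7},{"xyz":[0,0,-0.065],"roll":0,"jaw":0.7},{"xyz":[0.02,0.012,-0.09],"roll":0,"jaw":0.7},{"xyz":[0.06,0.035,-0.105],"roll":0,"jaw":0.7},{"xyz":[0.10,0.06,-0.105],"roll":-0.8,"jaw":0.7},{"xyz":[0.145,0.085,-0.105],"roll":-0.8,"jaw":0.7},{"xyz":[0.19,0.11,-0.105],"roll":-0.8,"jaw":0.7}]'
python3 -m pendant '[{"xyz":[0.038,0.022,0],"roll":0,"jaw":0.7},{"xyz":[0.065,0.038,0],"roll":0,"jaw":0.7},{"xyz":[0.078,0.045,0],"roll":0,"jaw":0.7},{"xyz":[0.079,0.0460,0],"roll":0,"jaw":0.7},{"xyz":[0.079,0.046,0],"roll":0,"jaw":0.7},{"xyz":[0.079,0.046,0],"roll":0,"jaw":0.7},{"xyz":[0.079,0.046,0],"roll":0,"jaw":0.7},{"xyz":[0.079,0.046,0],"roll":0,"jaw":0.7}]'
python3 - <<'E'
from h import *
go(563.3,313.8,92,92.8)
K,M=T('wrist'); p,d=env.grab_frame('wrist'); cv2.imwrite('pics/w6.png',p); np.save("w6.npy",d)
cv2.imwrite("pics/c6.png",cv2.resize(p[60:260,220:420],(600,600),interpolation=2))
X=cloud(d,K,M).reshape(-1,3); f=X[(abs(X[:,2]-64)<4)&(abs(X[:,0]-524)<12)&(abs(X[:,1]-312)<34)]
r=cv2.minAreaRect(f[:,:2].astype(np.float32)); print("front wall",len(f),np.array([*r[0],*r[1],r[2]]),np.median(f,0))
blobs(p,d,K,M,"red",(220,60,420,260),30)
E
```

```text
time_s: 15.35
ee_pos: [520.1, 234.4, 119.9]
ee_rot: [-180.0, 0.0, 92.8]
force: [0.4, -0.3, -3.3]
gripper_width: 39.6
time_s: 16.35
ee_pos: [562.2, 314.0, 120.1]
ee_rot: [180.0, 0.0, 92.8]
force: [0.6, -0.5, -3.2]
gripper_width: 39.8
t 16.35 shift m [-0.  0.  0.] roll -0.0 pos [562.2 314.  120.1] rot [180.    0.   92.8] q [ 28.2  28.3  87.8  -0.   63.9 -64.6] F [ 0.6 -0.5 -3.2] w 39.8
front wall 325 [523.7 311.9   5.6  59.7   2.7] [523.6 325.   63.9]
red px [393.4  85.2] 48 med [456.6 374.7  19.6] lo [455.3 367.8  14.9] hi [459.  380.9  21.1] rect [456.7 374.3   2.8  13.5   7.9]
red px [392.6  93. ] 81 med [463.2 374.6  19.4] lo [461.2 367.9  15. ] hi [465.1 382.1  21.5] rect [463.2 375.    3.6  14.1   1.7]
red px [319.7 139.1] 458 med [501.5 311.1 132.1] lo [498.8 297.  129.2] hi [504.3 325.5 134.5] rect [501.5 311.2   4.3  28.5   2.7]
red px [319.9 154.6] 416 med [509.8 311.6 132.4] lo [507.2 297.2 130.2] hi [512.4 325.5 134.4] rect [510.  311.3   4.6  28.3   2.1]
```

View pics/c6.png

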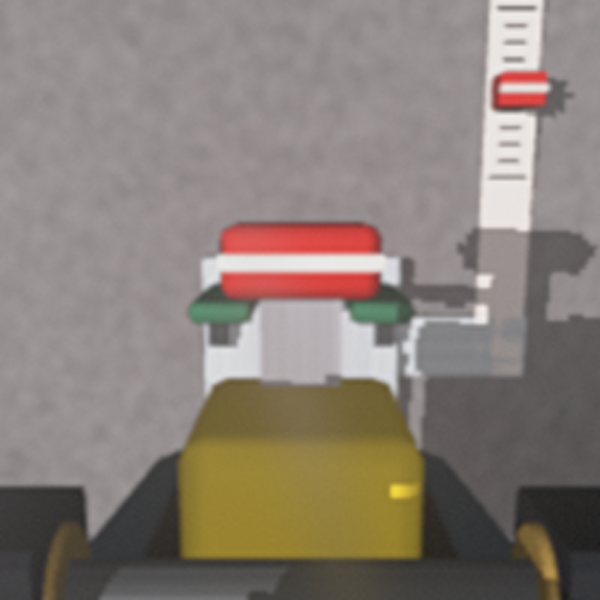

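The held gauge lines up with the dock. The handle is 17.9 mm in front of the front wall (nominal 18), and the tongue is centred over the slot. The flag is at (460, 374.7), which is −100.3 mm in the dock's x. Its 66 mm side offset matches too. Lowering now.

```bash
python3 -m pendant '[{"xyz":[0,0.0005,0.01],"roll":0,"jaw":0.7},{"xyz":[0,0.0005,0.025],"roll":0,"jaw":0.7},{"xyz":[0,0.0005,0.035],"roll":0,"jaw":0.7},{"xyz":[0,0.0005,0.042],"roll":0,"jaw":0.7},{"xyz":[0,0.0005,0.05],"roll":0,"jaw":0.7},{"xyz":[0,0.0005,0.057],"roll":0,"jaw":0.7},{"xyz":[0,0.0005,0.063],"roll":0,"jaw":0.7},{"xyz":[0,0.0005,0.068],"roll":0,"jaw":0.7}]'
python3 -m pendant '[{"xyz":[0,0,0.006],"roll":0,"jaw":0.7},{"xyz":[0,0,0.012],"roll":0,"jaw":0.7},{"xyz":[0,0,0.017],"roll":0,"jaw":0.7},{"xyz":[0,0,0.021],"roll":0,"jaw":0.7},{"xyz":[0,0,0.024],"roll":0,"jaw":0.7},{"xyz":[0,0,0.026],"roll":0,"jaw":0.7},{"xyz":[0,0,0.028],"roll":0,"jaw":0.7},{"xyz":[0,0,0.028],"roll":0,"jaw":0.7}]'
python3 - <<'E'
from h import *
go(563.3,313.8,22,92.8)
E
```

```text
time_s: 17.4
ee_pos: [562.8, 314.4, 51.6]
ee_rot: [180.0, 0.0, 92.8]
force: [0.2, -0.4, -3.8]
gripper_width: 39.9
time_s: 18.4
ee_pos: [562.7, 314.3, 23.8]
ee_rot: [-180.0, 0.0, 92.8]
force: [1.6, -0.2, -3.2]
gripper_width: 40.0
t 18.4 shift m [-0.  0.  0.] roll -0.0 pos [562.7 314.3  23.8] rot [-180.     0.    92.8] q [ 28.2  33.7  93.7  -0.   52.6 -64.6] F [ 1.6 -0.2 -3.2] w 40.0
```

```bash
python3 -m pendant '[{"xyz":[0,0,0.001],"roll":0,"jaw":0.7},{"xyz":[0,0,0.002],"roll":0,"jaw":0.7},{"xyz":[0,0,0.0022],"roll":0,"jaw":0.7},{"xyz":[0,0,0.0022],"roll":0,"jaw":0.7},{"xyz":[0,0,0.0022],"roll":0,"jaw":0.3},{"xyz":[0,0,0.0022],"roll":0,"jaw":0.3},{"xyz":[0,0,0.0022],"roll":0,"jaw":0.3},{"xyz":[0,0,0.0022],"roll":0,"jaw":0.3}]'
python3 -m pendant '[{"xyz":[0,0,-0.01],"roll":0,"jaw":0.3},{"xyz":[0,0,-0.04],"roll":0,"jaw":0.3},{"xyz":[0,0,-0.08],"roll":0,"jaw":0.3},{"xyz":[0,0,-0.11],"roll":0,"jaw":0.3},{"xyz":[0,0,-0.12],"roll":0,"jaw":0.3},{"xyz":[0,0,-0.12],"roll":0,"jaw":0.3},{"xyz":[0,0,-0.12],"roll":0,"jaw":0.3},{"xyz":[0,0,-0.12],"roll":0,"jaw":0.3}]'
python3 - <<'E'
from h import *
go(500,310.5,120,92.8)
K,M=T('wrist'); p,d=env.grab_frame('wrist'); cv2.imwrite('pics/w7.png',p); np.save("w7.npy",d)
cv2.imwrite("pics/c7.png",cv2.resize(p[60:260,220:420],(600,600),interpolation=2))
blobs(p,d,K,M,"red",(220,60,420,220),30)
X=cloud(d,K,M).reshape(-1,3); f=X[(abs(X[:,2]-64)<5)&(abs(X[:,0]-564)<60)&(abs(X[:,1]-312)<34)]
print("tops",len(f),np.median(f[:,2]),f.min(0),f.max(0))
E
```

```text
time_s: 19.4
ee_pos: [562.8, 314.4, 21.8]
ee_rot: [180.0, -0.0, 92.8]
force: [-0.1, 0.4, -0.7]
gripper_width: 64.4
time_s: 20.4
ee_pos: [562.1, 314.0, 140.2]
ee_rot: [-179.9, 0.1, 92.8]
force: [-0.2, -0.1, 0.3]
gripper_width: 63.8
t 20.4 shift m [-0.  -0.1  0. ] roll -0.0 pos [562.1 314.  140.2] rot [-179.9    0.1   92.8] q [ 28.2  27.4  86.1  -0.   66.6 -64.6] F [-0.2 -0.1  0.3] w 63.8
red px [388.6  88.9] 47 med [457.  374.9  19.2] lo [454.2 367.8  -0.4] hi [458.4 386.6  21. ] rect [456.7 377.3   2.8  19.1   6.7]
red px [388.1  95.5] 61 med [463.  374.9  19.4] lo [460.1 368.1   0.7] hi [464.7 387.   21.3] rect [462.7 377.7   3.4  19.2   5.4]
red px [320.5 134.1] 146 med [502.  311.7  34.1] lo [499.5 297.2   0.3] hi [504.4 327.1  35.9] rect [501.9 312.1   3.7  30.    2.8]
red px [320.5 143.5] 116 med [510.6 312.6  34.4] lo [508.6 298.4  32.3] hi [512.6 326.   35.8] rect [510.7 312.2   3.   27.6   2.8]
tops 3517 64.41005875246552 [519.9 282.   59. ] [602.8 345.   67.7]
```

View pics/c7.png

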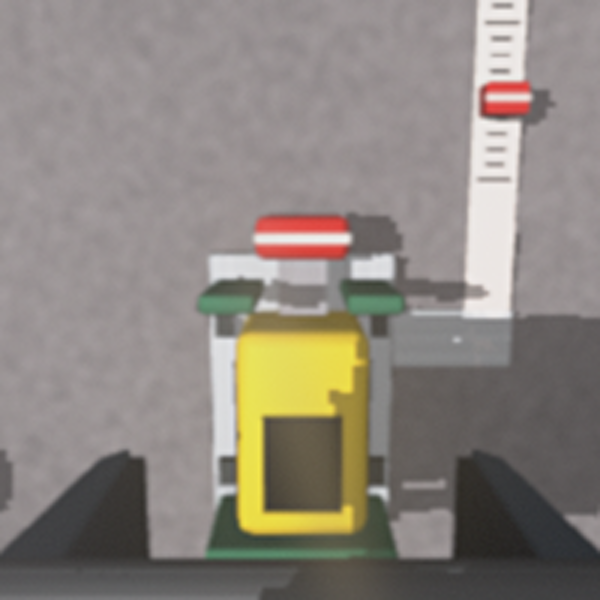

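The gauge is seated flat: its top is level with the walls, the lugs are clear and the handle is outside the slot at (506.3, 312.1). The flag is at (460, 374.8), so the handle line has to travel 43 mm along the dock's −x. Taking the handle across its width.

```bash
python3 -m pendant '[{"xyz":[0.0005,-0.03,0],"roll":0,"jaw":0.3},{"xyz":[0.0005,-0.058,0.005],"roll":0,"jaw":0.3},{"xyz":[0.0005,-0.0625,0.03],"roll":0,"jaw":0.3},{"xyz":[0.0005,-0.0625,0.06],"roll":0,"jaw":0.3},{"xyz":[0.0005,-0.0625,0.085],"roll":0,"jaw":0.3},{"xyz":[0.0005,-0.0625,0.105],"roll":0,"jaw":0.3},{"xyz":[0.0005,-0.0625,0.12],"roll":0,"jaw":0.3},{"xyz":[0.0005,-0.0625,0.1265],"roll":0,"jaw":0.3}]'
python3 -m pendant '[{"xyz":[0,0,0],"roll":0,"jaw":0.3},{"xyz":[0,0,0],"roll":0,"jaw":0.5},{"xyz":[0,0,0],"roll":0,"jaw":0.8},{"xyz":[0,0,0],"roll":0,"jaw":0.8},{"xyz":[0,0,0],"roll":0,"jaw":0.8},{"xyz":[0,0,0],"roll":0,"jaw":0.8},{"xyz":[0,0,0],"roll":0,"jaw":0.8},{"xyz":[0,0,0],"roll":0,"jaw":0.8}]' 45
python3 - <<'E'
from h import *
go(500,311.7,15,92.8)
K,M=T('wrist'); p,d=env.grab_frame('wrist'); cv2.imwrite('pics/w8.png',p); np.save("w8.npy",d)
blobs(p,d,K,M,"red",None,30)
E
```

```text
time_s: 21.45
ee_pos: [499.9, 311.6, 14.2]
ee_rot: [-179.9, 0.0, 92.8]
force: [-0.0, -0.5, 0.3]
gripper_width: 64.2
time_s: 22.45
ee_pos: [500.3, 311.9, 15.4]
ee_rot: [180.0, 0.0, 92.8]
force: [-0.7, -0.3, 2.9]
gripper_width: 29.6
t 22.45 shift m [-0. -0.  0.] roll -0.0 pos [500.3 311.9  15.4] rot [180.    0.   92.8] q [ 30.8  30.3 102.1  -0.   47.5 -61.9] F [-0.7 -0.3  2.9] w 29.6
red px [426.9 176.8] 368 med [457.9 372.9  19.1] lo [454.5 367.5  -0.6] hi [465.4 390.1  21.1] rect [459.7 378.9  23.   10.4  87.7]
red px [310.7 240.8] 262 med [499.9 306.3  25.5] lo [499.2 298.   16. ] hi [501.6 316.7  32.9] rect [499.8 307.3   1.8  18.8   5.6]
red px [340.1 240.9] 41 med [499.4 324.2  24.3] lo [498.7 321.9  17.6] hi [500.4 326.   30.3] rect [499.4 324.    4.3   0.8  73.7]
```

```bash
python3 -m pendant '[{"xyz":[0,-0.006,0],"roll":0,"jaw":0.8},{"xyz":[0,-0.012,0],"roll":0,"jaw":0.8},{"xyz":[0,-0.018,0],"roll":0,"jaw":0.8},{"xyz":[0,-0.024,0],"roll":0,"jaw":0.8},{"xyz":[0,-0.030,0],"roll":0,"jaw":0.8},{"xyz":[0,-0.036,0],"roll":0,"jaw":0.8},{"xyz":[0,-0.041,0],"roll":0,"jaw":0.8},{"xyz":[0,-0.0433,0],"roll":0,"jaw":0.8}]'
python3 - <<'E'
from h import *
go(457.1,309.8,15,92.8)
K,M=T('wrist'); p,d=env.grab_frame('wrist'); cv2.imwrite('pics/w9.png',p); np.save("w9.npy",d)
cv2.imwrite("pics/c9.png",cv2.resize(p[130:270,220:500],(800,400),interpolation=2))
blobs(p,d,K,M,"red",None,30)
p,d=env.grab_frame('side'); K,M=T("side"); cv2.imwrite('pics/s9.png',p); blobs(p,d,K,M,"red",(220,340,330,400),3)
E
```

```text
time_s: 23.5
ee_pos: [459.1, 310.3, 15.5]
ee_rot: [179.7, -0.1, 92.8]
force: [6.4, -0.8, -3.4]
gripper_width: 29.5
t 23.5 shift m [-0. -0.  0.] roll 0.0 pos [459.1 310.3  15.5] rot [179.7  -0.1  92.8] q [ 32.9  27.7 107.3  -0.1  44.7 -59.8] F [ 6.4 -0.8 -3.4] w 29.5
red px [310.1 240.6] 241 med [458.7 304.3  24.7] lo [457.9 296.5  16.1] hi [459.8 313.3  32.9] rect [458.6 304.9   1.4  16.9   3.8]
red px [340.8 241.2] 30 med [458.2 322.9  24.7] lo [457.6 321.6  17.8] hi [459.1 324.4  29.9] rect [458.2 323.1   3.    1.2  72.1]
```

View pics/c9.png

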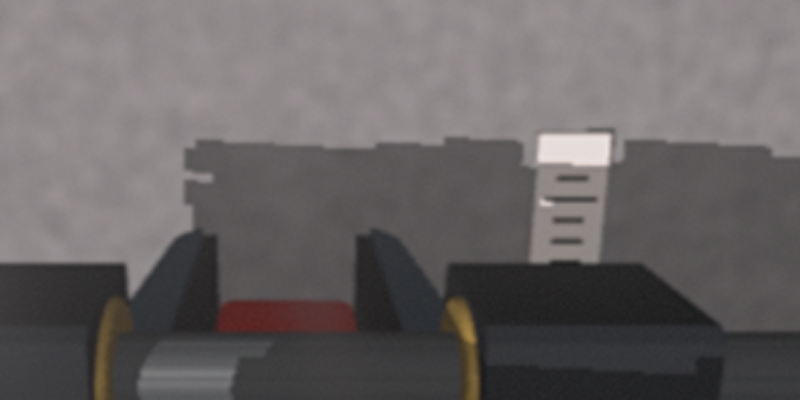

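The handle is still gripped (red face at px (285,315) in the crop), and the flag is hidden behind the gripper. By TCP and red-face depth the line is about 2 mm short of the flag. I'll trim by 1 mm and hold.

```bash
python3 -m pendant '[{"xyz":[0,-0.001,0],"roll":0,"jaw":0.8},{"xyz":[0,-0.001,0],"roll":0,"jaw":0.8},{"xyz":[0,-0.001,0],"roll":0,"jaw":0.8},{"xyz":[0,-0.001,0],"roll":0,"jaw":0.8},{"xyz":[0,-0.001,0],"roll":0,"jaw":0.8},{"xyz":[0,-0.001,0],"roll":0,"jaw":0.8},{"xyz":[0,-0.001,0],"roll":0,"jaw":0.8},{"xyz":[0,-0.001,0],"roll":0,"jaw":0.8}]'
python3 - <<'E'
from h import *
go(457.1,309.8,15,92.8)
K,M=T('wrist'); p,d=env.grab_frame('wrist'); blobs(p,d,K,M,"red",None,30)
p,d=env.grab_frame('top'); K,M=T("top"); cv2.imwrite('pics/t9.png',p); blobs(p,d,K,M,"red",(130,165,200,255),3); blobs(p,d,K,M,"yellow",(130,165,200,255),3)
E
```

```text
time_s: 24.6
ee_pos: [458.3, 310.3, 15.5]
ee_rot: [179.7, -0.1, 92.8]
force: [8.0, -0.3, -1.7]
gripper_width: 29.7
t 24.6 shift m [-0. -0.  0.] roll 0.0 pos [458.3 310.3  15.5] rot [179.7  -0.1  92.8] q [ 33.   27.7 107.4  -0.1  44.6 -59.8] F [ 8.  -0.3 -1.7] w 29.7
red px [310.1 240.7] 244 med [457.9 304.3  25. ] lo [457.  296.4  16.5] hi [459.2 314.   32.3] rect [458.  305.2   1.5  17.6   2.9]
yellow px [165.7 195.5] 303 med [552.5 308.7  62.8] lo [527.4 290.4  -1.1] hi [600.3 357.7  70. ] rect [564.1 323.1  73.2  64.7   4. ]
```

```bash
for i in 1; do python3 -m pendant '[{"xyz":[0,-0.0012,0],"roll":0,"jaw":0.8},{"xyz":[0,-0.0012,0],"roll":0,"jaw":0.8},{"xyz":[0,-0.0012,0],"roll":0,"jaw":0.8},{"xyz":[0,-0.0012,0],"roll":0,"jaw":0.8},{"xyz":[0,-0.0012,0],"roll":0,"jaw":0.8},{"xyz":[0,-0.0012,0],"roll":0,"jaw":0.8},{"xyz":[0,-0.0012,0],"roll":0,"jaw":0.8},{"xyz":[0,-0.0012,0],"roll":0,"jaw":0.8}]'; done
python3 -m pendant '[{"xyz":[0,0,0],"roll":0,"jaw":0.8},{"xyz":[0,0,0],"roll":0,"jaw":0.8},{"xyz":[0,0,0],"roll":0,"jaw":0.8},{"xyz":[0,0,0],"roll":0,"jaw":0.8},{"xyz":[0,0,0],"roll":0,"jaw":0.8},{"xyz":[0,0,0],"roll":0,"jaw":0.8},{"xyz":[0,0,0],"roll":0,"jaw":0.8},{"xyz":[0,0,0],"roll":0,"jaw":0.8}]'
python3 - <<'E'
from h import *
go(457.1,309.8,15,92.8)
K,M=T('wrist'); p,d=env.grab_frame('wrist'); blobs(p,d,K,M,"red",None,30)
p,d=env.grab_frame('side'); K,M=T("side"); cv2.imwrite('pics/s10.png',p)
t=cv2.imread("pics/t9.png"); cv2.imwrite("pics/c10.png",np.hstack([cv2.resize(t[170:250,130:210],(400,400),interpolation=2),cv2.resize(p[320:400,220:300],(400,400),interpolation=2)]))
E
```

```text
time_s: 25.7
ee_pos: [457.2, 310.2, 15.5]
ee_rot: [179.7, -0.1, 92.8]
force: [9.0, -0.8, -2.0]
gripper_width: 29.8
time_s: 26.7
ee_pos: [457.2, 310.2, 15.5]
ee_rot: [179.7, -0.1, 92.8]
force: [7.7, -0.9, -2.0]
gripper_width: 29.5
t 26.7 shift m [-0. -0.  0.] roll 0.0 pos [457.2 310.2  15.5] rot [179.7  -0.1  92.8] q [ 33.   27.6 107.5  -0.1  44.5 -59.7] F [ 7.7 -0.9 -2. ] w 29.5
red px [310.2 240.6] 240 med [456.8 304.4  24.8] lo [455.7 296.3  16.4] hi [457.7 313.9  32.1] rect [456.8 305.1   1.5  17.6   3.6]
```

View pics/c10.png

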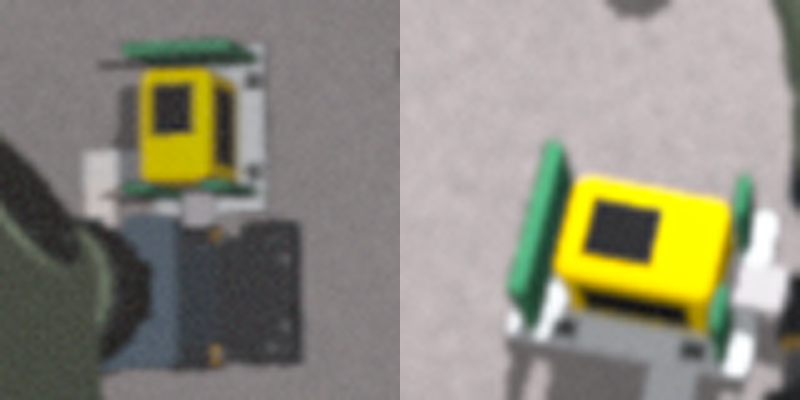

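The case is flat and forward against the front wall, in the dock in both views. The line sits within about 0.5 mm of the flag by TCP and depth, and it was within tolerance for over 3 s. Easing it back slowly over 2 s.

```bash
python3 -m pendant '[{"xyz":[0,0.002,0],"roll":0,"jaw":0.8},{"xyz":[0,0.005,0],"roll":0,"jaw":0.8},{"xyz":[0,0.008,0],"roll":0,"jaw":0.8},{"xyz":[0,0.011,0],"roll":0,"jaw":0.8},{"xyz":[0,0.014,0],"roll":0,"jaw":0.8},{"xyz":[0,0.017,0],"roll":0,"jaw":0.8},{"xyz":[0,0.020,0],"roll":0,"jaw":0.8},{"xyz":[0,0.023,0],"roll":0,"jaw":0.8}]'
python3 -m pendant '[{"xyz":[0,0.003,0],"roll":0,"jaw":0.8},{"xyz":[0,0.006,0],"roll":0,"jaw":0.8},{"xyz":[0,0.009,0],"roll":0,"jaw":0.8},{"xyz":[0,0.012,0],"roll":0,"jaw":0.8},{"xyz":[0,0.015,0],"roll":0,"jaw":0.8},{"xyz":[0,0.017,0],"roll":0,"jaw":0.8},{"xyz":[0,0.019,0],"roll":0,"jaw":0.8},{"xyz":[0,0.0205,0],"roll":0,"jaw":0.8}]'
python3 - <<'E'
from h import *
go(500,311.8,15,92.8)
K,M=T('wrist'); p,d=env.grab_frame('wrist'); blobs(p,d,K,M,"red",None,30)
E
```

```text
time_s: 27.8
ee_pos: [479.3, 311.2, 15.5]
ee_rot: [179.8, -0.1, 92.8]
force: [5.8, -0.5, -0.4]
gripper_width: 29.7
time_s: 28.8
ee_pos: [495.8, 311.8, 15.4]
ee_rot: [-179.7, 0.0, 92.7]
force: [-4.6, 2.0, 8.5]
gripper_width: 29.5
t 28.8 shift m [-0.  0.  0.] roll -0.1 pos [495.8 311.8  15.4] rot [-179.7    0.    92.7] q [ 31.   30.2 102.5   0.2  47.6 -61.9] F [-4.6  2.   8.5] w 29.5
red px [425.8 184. ] 376 med [458.  373.   19.1] lo [454.6 367.5   0.5] hi [464.2 390.   21.4] rect [459.2 378.8   9.4  22.4   2.3]
red px [310.8 240.8] 257 med [495.4 306.5  25.4] lo [494.6 298.1  16.3] hi [496.7 316.1  32.3] rect [495.3 307.1   1.4  18.    4.4]
red px [340.4 240.9] 37 med [494.9 324.4  24.6] lo [494.  322.4  17.6] hi [495.9 326.1  31.4] rect [494.9 324.4   3.9   1.   67.1]
```

The force has reversed (spring no longer pulling, the handle is pressing on the case) and the handle is 4.5 mm forward of its start. That means it is home with the case against the front wall. Releasing and retracting.

```bash
python3 -m pendant '[{"xyz":[0,-0.001,0],"roll":0,"jaw":0.8},{"xyz":[0,-0.001,0],"roll":0,"jaw":0.8},{"xyz":[0,-0.001,0],"roll":0,"jaw":0.3},{"xyz":[0,-0.001,0],"roll":0,"jaw":0.3},{"xyz":[0,-0.001,0],"roll":0,"jaw":0.3},{"xyz":[0,-0.001,0],"roll":0,"jaw":0.3},{"xyz":[0,-0.001,0],"roll":0,"jaw":0.3},{"xyz":[0,-0.001,0],"roll":0,"jaw":0.3}]'
python3 -m pendant '[{"xyz":[0,-0.001,-0.01],"roll":0,"jaw":0.3},{"xyz":[0,-0.001,-0.04],"roll":0,"jaw":0.3},{"xyz":[0,-0.001,-0.08],"roll":0,"jaw":0.3},{"xyz":[0,0.02,-0.12],"roll":0,"jaw":0.3},{"xyz":[0,0.05,-0.14],"roll":0,"jaw":0.3},{"xyz":[0,0.07,-0.15],"roll":0,"jaw":0.3},{"xyz":[0,0.07,-0.15],"roll":0,"jaw":0.3},{"xyz":[0,0.07,-0.15],"roll":0,"jaw":0.3}]'
python3 - <<'E'
from h import *
go(500,311.8,15,92.8)
K,M=T('wrist'); p,d=env.grab_frame('wrist'); cv2.imwrite('pics/w11.png',p); blobs(p,d,K,M,"red",(220,60,420,200),30)
cv2.imwrite("pics/c11.png",cv2.resize(p[60:260,220:420],(600,600),interpolation=2))
X=cloud(d,K,M).reshape(-1,3); f=X[(abs(X[:,2]-64)<5)&(abs(X[:,0]-564)<28)&(abs(X[:,1]-312)<20)]
print("top z",np.median(f[:,2]),"plane fit",np.linalg.lstsq(np.c_[f[:,:2]-f[:,:2].mean(0),np.ones(len(f))],f[:,2],rcond=None)[0])
h=cv2.cvtColor(p,cv2.COLOR_BGR2HSV)
fit(p,K,M,"yellow",64,(280,100,360,250))
E
```

```text
time_s: 29.85
ee_pos: [497.3, 311.7, 15.2]
ee_rot: [-180.0, 0.0, 92.8]
force: [0.3, 0.9, 0.1]
gripper_width: 64.1
time_s: 30.85
ee_pos: [565.9, 314.8, 164.7]
ee_rot: [-179.9, 0.0, 92.8]
force: [0.1, 0.7, 0.5]
gripper_width: 63.6
t 30.85 shift m [ 0.  -0.1  0.1] roll -0.0 pos [565.9 314.8 164.7] rot [-179.9    0.    92.8] q [ 28.1  26.7  83.6   0.   69.8 -64.7] F [0.1 0.7 0.5] w 63.6
red px [382.1  94.2] 49 med [463.3 374.6  19.4] lo [461.5 368.   17.2] hi [465.1 382.2  21. ] rect [463.4 375.1  14.2   3.6  88.9]
red px [320.6 125.2] 127 med [497.8 312.6  34. ] lo [495.1 298.4  30.7] hi [500.1 326.   36.2] rect [497.5 312.2   4.   27.6   2.8]
red px [319.9 133.8] 101 med [506.1 311.1  34.4] lo [504.4 298.7  32.6] hi [508.1 326.5  36.1] rect [506.2 312.6   3.6  27.8   0.3]
top z 64.74832391689517 plane fit [ 0.   0.  64.7]
fit yellow [557.4 315.5  65.2  39.5   2.8] 1867
```

View pics/c11.png

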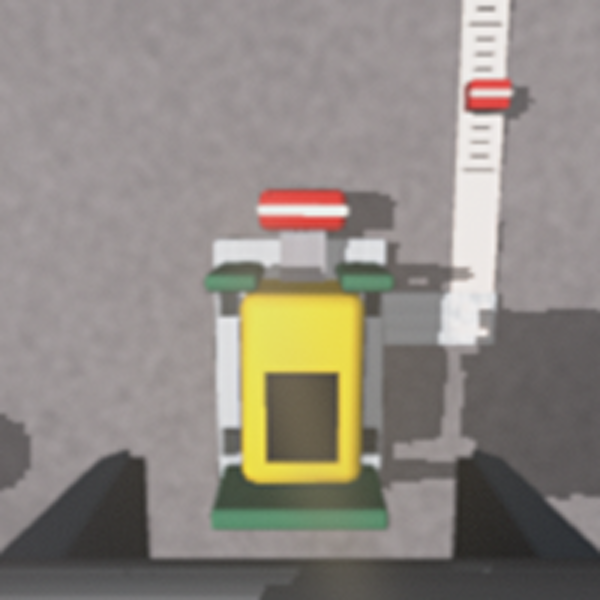

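The gauge lies flat in the dock, with its handle home (centre x 501.9, against 502.0 expected with the case forward). The flag stands where it was and the gripper is clear. Handing in.

```bash
python3 -c "
from workcell import env
print(env.job_done())"
```

```text
the job is handed in; nothing more can be done
None
```

I handed the job in at about 31 s. The yellow gauge is in the dock with its handle eased home and released; no verdict was reported.

**What I did:** I lifted the gauge out of its rack by its end faces and stood it on the mat. I then regripped it across its width and lowered it into the dock without catching. I pulled the handle to the flag, held it, eased it back over 2 s, let go and raised the gripper clear.

**What the last checks showed:**
- **Seating:** the case top is level at z of about 64.7 mm. The case sits 4–5 mm forward against the front wall, inside the 9 mm allowed.
- **Handle:** its centre is at x = 501.9 mm, against 502.0 mm expected for home.
- **Hold:** the line stayed within about 2 mm of the flag for over 3 s, and within about 0.5 mm for the last second or more. The gripper hid the flag during the pull, so this comes from the arm position and the handle's depth reading, not from a direct view.
- **Flag:** it read within about 0.5 mm of its earlier position.

**Disagreements and gaps:**
- The rear dock wall put the seat centre 1–2 mm further back than the front wall did; I used the front wall.
- The last colour fit of the case centre was about 1.5 mm further forward than the handle position implies.
- I did not measure the blue gauge and the other objects again at the end. The arm passed well above them and the force readings showed no contact with them.

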